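# Click the two wheels of a medicine box onto their marks and slide its catch

## Robot

A 6-joint arm with a two-finger parallel gripper is mounted at the origin on the work surface; the furniture and walls round the work are solid. World frame = base frame: x ahead of the robot, y to its left, z up, the work surface at z = 0. Lengths are in mm, angles in rad, forces in N, time in s.
With the tool pointing down it reaches from about 275 to 1000 mm from the base axis. Payload 8.4 kg.
Tool frame: the origin (TCP) lies at the very end of the fingers, on their centre line; the grasp point (between the pads) lies 19 mm behind it; z points along the fingers, y is the direction in which the jaws open and shut (so a half turn about z gives the same grasp; the last joint's range is limited). The gripper opens to 85 mm and grips with 20 to 120 N. Pads are 22 mm wide; open, the fingers measure 114 mm over their backs; the gripper's body (76 mm by 85 mm) begins 54 mm behind the grasp point. The pads swing forward as they close: fully open they stand 13 mm farther back than shut.
Start: joints at [1.227, 0.353, 1.633, -0, 1.155, -0.002], TCP at [209.488, 588.848, 231.281] pointing down, gripper open.
Joint ranges: [-2.63, 2.63], [-0.92, 2.1], [0.06, 2.66], [-1.3, 4.44], [0, 2.69], [-3.02, 3.02]. Speed limits (rad/s): [2.22, 2.22, 2.79, 3.14, 3.14, 3.14].

## Interface

Orientations are given as [roll, pitch, yaw] about the fixed x, y, z axes, in that order (R = Rz(yaw) Ry(pitch) Rx(roll)).
In Python, from rig import sense, grab_frame, get_calibration, sign_off, boxes_of, trace gives the robot as it stands.
- The arm moves only by the tool servo_tool, never from a script. Its argument "rows" is a list of rows, each a list of 3 entries, a list of its own where there are three numbers: the finger opening in mm, from 0 to 85.4, then the shift along the tool's x, y, z in mm, then the turn, a rotation vector about the tool's x, y, z in degrees. A call has 1 to 8 rows; each row shifts and turns the commanded pose from where the row before left it, along the tool's axes as they then stand; what a row does not reach is not made up. A row lasts 1/8 s, in which the tool goes at most 62.5 mm and 10.7 degrees, less where a joint would pass 70% of its speed; a pose out of reach is approached as far as the arm can. A call is refused whole if a number of a shift passes 62.5 or a number of a turn 10.7, either way. A call with a gripper value outside its range is refused whole. The fingers move at their own pace and stop on an object; "force" is the grip in N (left out, the last holds). Time passes only in rows, so rows that do not move let the fingers close. It gives the time, the measured TCP pose, the force and the opening at its end, in the units of the state.
- sense(): the state, without advancing time (a new reading comes with each control period).
- grab_frame(name): name is "side" or "top"; returns the picture (400x640x3 uint8, blue, green, red); there is no depth.
- get_calibration(name): a dict with "intrinsics" (3x3 intrinsics, pixels), "k1" (the pictures are not rectified: a ray, as slopes to the right and down, at radius r is drawn at 1 + k1 r^2 times it, then the intrinsics apply), "world_to_cam" (4x4, takes a point from world to camera coordinates). Camera axes: x right, y down, z forward; pixel columns grow to the right and rows downward; lengths in mm; the calibration is good to about 2 mm. A picture is of the moment at which its call begins. get_calibration takes no time and is no camera call.
- sign_off(): hands the job in, once; it reports no verdict.
Trained networks look in the newest picture that a camera, given by its name, has taken for a name from the list of things; names that differ only in an ending like _2 or _b are one class to them, and where a whole thing is asked for, a point or a joint stands for the part that bears it (a point fixed in the world has none). Each returns a list of dicts, best first, with "conf" (0 to 1); they miss things now and then, are a little off and sometimes report something else, mostly with a low value. They report only what shows in the picture. A call takes as long as a camera call.
- boxes_of(camera, thing): "centre" ([x, y, z] in mm, in the coordinates of the camera as it stood for that picture, good to about 4 mm: the middle of the surface that is visible of it).
- trace(camera, thing): "mask" (400x640 bool, what is visible of it).
The state is a dict: "clock": time; "qpos": joint angles; "qvel": joint speeds; "joint_efforts": joint torques, N m; "eef_pos": TCP position; "tcp_rot": TCP orientation; "contact_force": force on the tool from outside, world axes, zero at the start; "wrist_torque": the same for the moment, N m; "opening": opening from 0.0 (shut) to 1.0 (fully open).
Only numpy, scipy, OpenCV 4.12 (cv2) and the standard library are available. Lean on these libraries where they do the work, as an engineer would, in place of code of your own. Each camera call takes 0.05 s, during which the arm holds its last target. There are 200 camera calls.

## Task

Unlock the white medicine box using fingertips only: flick the exposed front edge of each of its two lobed wheels, click by click, until the wheel's raised rib points at the dark mark on the case behind it, then push the catch between the wheels fully to the right (as seen from the robot) so that the lid springs up a crack. Do not lift the box or shove it out of its place, leave the salt shaker, the bottle cap and the tumbler beside it alone, and finish with the hand clear.

Things in the scene. Friction and masses are not known exactly. Their poses are not given: they have to be found in the camera images.
- medicine_box: white steel box, 124 deep (x) x 216 wide (y) x 79 mm high, 2.5 kg, loose on rubber feet. Origin: on its underside, 72 mm behind its front face, mid-width. +x to its back (hinge), -x to its front, which roughly faces the robot, +y to its left seen from the robot. The front 60 mm is the catch's case, top at z 76 mm, with two bays, open upward and to the front, for the wheels; the lid is behind.
- wheel_left (a joint): turn of the left wheel, rad, about a vertical axis; counter-clockwise from above is positive. Clicks every 1.047 rad (60 degrees); 0 or any whole turn = rib on its mark. Endless, both ways; starts 1 to 5 clicks off. A sprung ball pulls it into the nearest click, so once more than half-way it goes on by itself; 1 to 2 N at a lobe turns it.
- wheel_right (a joint): turn of the right wheel: same as the left one in all respects
- wheel_left_axis (a point): left wheel: grey level disc, six lobes with round ends (10 mm wide), 68 mm over the tips, 42 mm hub, 60 to 72 mm above the box's underside. This point: on its axis, 66 mm up; box x -58, y +64 mm. At rest one lobe points straight to the front and overhangs the front face by 20 mm; the rest is sunk in the bay.
- wheel_right_axis (a point): right wheel, same size and action; point on its axis, 66 mm up; box x -58, y -64 mm. Either wheel: an upright fingertip 7 to 12 mm deep in the path of the front lobe's tip, swept past along box y, moves it one click: to +y (left) the value falls by 1.047, to -y (right) it grows. Back off towards the robot before returning.
- wheel_left_rib (a point): outer end of the metal rib on top of the left wheel (one lobe of the six carries it), 32 mm from the axis
- wheel_right_rib (a point): the same for the right wheel
- wheel_left_mark (a point): dark ridge on the case wall straight behind the left wheel, 38 mm from its axis towards box +x; the rib's end is 6 mm from it when the wheel is set
- wheel_right_mark (a point): the same for the right wheel
- catch (a joint): sliding catch on the case: 0 = locked (left; so it starts), 0.016 m = fully right (box -y). 1 to 2 N moves it and it stays where it is left; it stops dead after 3 to 5 mm unless both wheels are on their marks. Once it is across, the wheels are held.
- catch_tab (a point): centre of the catch's grey tab, 24 (x) x 14 (y) x 15 mm high, which stands from 79 to 94 mm above the box's underside; this point is 86.5 mm up. Moves with the catch; at first x -42, y +8 mm in the box frame. The case top beside it is at 76 mm, ribs 75 mm, marks 79 mm.
- lid (a joint): the lid, hinged along the box's back edge: 0 = shut; springs by itself to 0.22 rad (front edge 13 mm up) when the catch is fully to the right
- salt_shaker: glass salt shaker, 44 mm across, 90 mm high, beside the box's right end; origin: centre of its underside; leave alone
- blue_cap: plastic bottle cap, 38 mm across, 23 mm high, off the box's right front corner; origin: centre of its underside; leave alone
- tumbler: glass tumbler, 76 mm across, 86 mm high, beside the box's left end; origin: centre of its underside; leave alone

How it is judged (in metres and radians):
On the way, in this order (a step that is already met when the one before it is completed fails the run):
1. both wheels have been clicked onto their marks (horizontal distance between wheel_left_rib and wheel_left_mark below 0.009 m and horizontal distance between wheel_right_rib and wheel_right_mark below 0.009 m and value of joint catch below 0.006 m), for 0.2 s.
2. the catch is fully to the right and the lid has sprung up (value of joint catch above 0.0135 m and value of joint lid above 0.17 rad), for 0.2 s.
At the end, for the whole second after the job is handed in: Both ribs on their marks (rib end within 9 mm of its mark site, about 11 degrees), catch at least 13.5 mm to the right, lid up at least 0.17 rad, box standing level and at rest within 30 mm of where it stood (all of step 2 and horizontal distance between wheel_left_rib and wheel_left_mark below 0.009 m and horizontal distance between wheel_right_rib and wheel_right_mark below 0.009 m and distance of medicine_box from where it was at the start of the episode below 0.03 m and angle between medicine_box's own z axis and vertical below 0.03 rad and linear speed of medicine_box below 0.01 m/s and angular speed of medicine_box below 0.05 rad/s); the robot touches nothing.
It fails at once if the medicine box was lifted or tipped (height (world z) of medicine_box above 0.008 m or angle between medicine_box's own z axis and vertical above 0.08 rad).
It fails at once if the medicine box was shoved more than 30 mm (distance of medicine_box from where it was at the start of the episode above 0.03 m).
It fails at once if the salt shaker, the bottle cap or the tumbler was lifted or moved more than 15 mm (distance of any of salt_shaker, blue_cap, tumbler from where it was at the start of the episode above 0.015 m).
It also fails if it takes over 72 s, if anything falls off the work surface, if the arm or the gripper's body presses on something with over 40 N, if the wrist force passes 120 N, or if a joint passes its speed limit or range.

## Working session

There is one attempt and no reset: what is moved stays moved. The work goes in short steps, Python scripts to look and compute and a tool call to move; the robot and the scene stay as the last step left them, time stands still between calls to the robot, and variables do not carry over. Pictures are saved under pics/ and viewed, about 8 in all and at most 12, crops included, and the job is handed in when it is done.

Besides the shell and the picture viewer there is one more tool, called after ">>>" as name(argument=value, ...), one argument or row to a line, values as JSON. servo_tool: Moves the arm, as the interface text tells. Its arguments: {"type":"object","properties":{"rows":{"type":"array","items":{"type":"array"}},"force":{"type":"number"}},"required":["rows"]}

```bash
mkdir -p pics; cat > h.py <<'E'
import numpy as np, cv2
from rig import *
def px2w(cam,uv,z):
    c=get_calibration(cam);K=np.array(c["intrinsics"]);T=np.array(c["world_to_cam"])
    d=(np.array(uv,float)-K[:2,2])/[K[0,0],K[1,1]]
    s=d.copy()
    for _ in range(20): s=d/(1+c["k1"]*(s@s))
    R=T[:3,:3];o=-R.T@T[:3,3];r=R.T@np.array([s[0],s[1],1]);return o+r*(z-o[2])/r[2]
def w2px(cam,p):
    c=get_calibration(cam);K=np.array(c["intrinsics"]);T=np.array(c["world_to_cam"])
    q=T[:3,:3]@np.array(p,float)+T[:3,3];s=q[:2]/q[2];s=s*(1+c["k1"]*(s@s));return K[:2,:2]@s+K[:2,2]
def c2w(cam,p):
    T=np.array(get_calibration(cam)["world_to_cam"]);return T[:3,:3].T@(np.array(p)-T[:3,3])
E
python3 - <<'E'
from h import *
for c in("top","side"):
    cv2.imwrite(f"pics/{c}1.png",grab_frame(c))
    T=np.array(get_calibration(c)["world_to_cam"]);print(c,-T[:3,:3].T@T[:3,3])
    for n in["medicine_box","wheel_left_axis","wheel_right_axis","wheel_left_rib","wheel_right_rib","wheel_left_mark","wheel_right_mark","catch_tab","salt_shaker","blue_cap","tumbler"]:
        print(n,[(c2w(c,b["centre"]).round(),round(b["conf"],2)) for b in boxes_of(c,n)[:3]])
s=sense();print(s)
E
```

```text
top [ 361.32982437  184.96968836 1068.77563741]
medicine_box [(array([502., 236.,  81.]), 0.81), (array([516.,  88.,  81.]), 0.43)]
wheel_left_axis [(array([506., 240.,  78.]), 0.58)]
wheel_right_axis [(array([503., 239.,  73.]), 0.6)]
wheel_left_rib [(array([461., 300.,  72.]), 0.56)]
wheel_right_rib [(array([463., 172.,  72.]), 0.85), (array([502., 232.,  76.]), 0.65)]
wheel_left_mark [(array([501., 238.,  76.]), 0.76), (array([459., 300.,  75.]), 0.7)]
wheel_right_mark [(array([503., 235.,  76.]), 0.77)]
catch_tab [(array([480., 241.,  94.]), 0.48)]
salt_shaker [(array([514.,  83.,  81.]), 0.59), (array([501., 243.,  73.]), 0.53)]
blue_cap [(array([432.,  81.,  21.]), 0.76), (array([478., 238.,  93.]), 0.21)]
tumbler [(array([518., 396.,  24.]), 0.56)]
side [ 252.26379398 -516.12538752  523.36788127]
medicine_box [(array([495., 191.,  76.]), 0.6), (array([456., 170.,  70.]), 0.57)]
wheel_left_axis [(array([492., 188.,  75.]), 0.8)]
wheel_right_axis [(array([496., 188.,  75.]), 0.79)]
wheel_left_rib [(array([451., 292.,  71.]), 0.66)]
wheel_right_rib [(array([455., 164.,  70.]), 0.
[... 286 characters left out ...]
, 0.97)]
{'clock': 1.2, 'qpos': array([ 1.22661834e+00,  3.52979336e-01,  1.63340199e+00, -1.02810364e-05,
        1.15519006e+00, -2.40821694e-03]), 'qvel': array([-1.28155086e-03,  3.76720206e-04,  1.53679885e-03, -1.47068867e-03,
        6.34955644e-04, -1.68257911e-05]), 'joint_efforts': array([ 9.36018478e-04, -6.05159068e+01, -3.42435765e+01,  7.19391778e-05,
        1.55195619e-03, -2.87924308e-05]), 'eef_pos': array([209.48172948, 588.85454155, 231.29303021]), 'tcp_rot': array([3.14157140e+00, 9.45712128e-06, 2.79982703e+00]), 'contact_force': array([ 0.38988314, -0.28557779, -0.46645879]), 'wrist_torque': array([-0.0113582 , -0.0069286 ,  0.05583761]), 'opening': 1.0013430764137239}
```

View pics/top1.png

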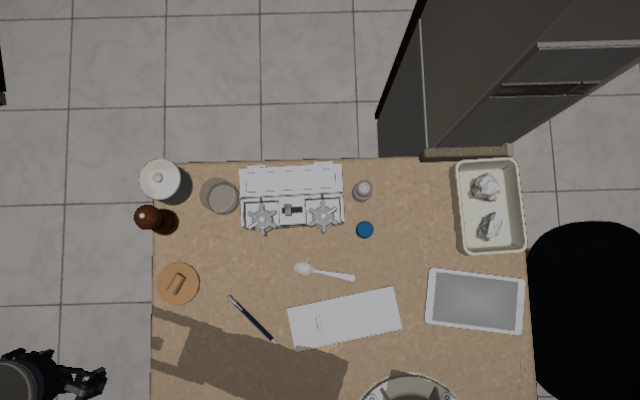

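View pics/side1.png

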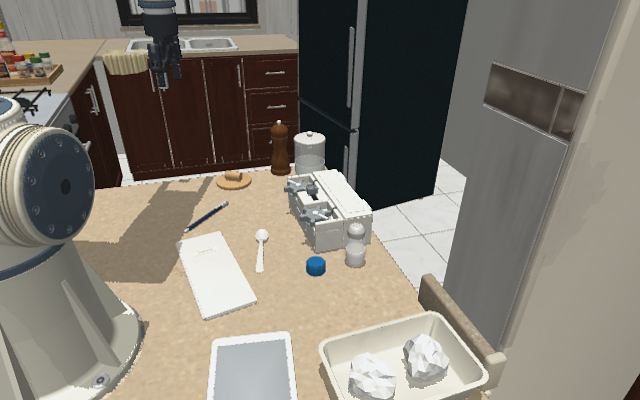

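The top view shows the box around (292,197), with its wheels at (262,217) and (323,215) and the tab at (291,210). The shaker is at (363,190), the cap at (365,230) and the tumbler at (219,196). I'll zoom in next.

```bash
python3 - <<'E'
from h import *
a=grab_frame("top")[155:245,230:355];b=grab_frame("side")[165:255,275:385]
a=cv2.resize(a,None,fx=6,fy=6,interpolation=cv2.INTER_CUBIC)
cv2.imwrite("pics/c1.png",a)
b=cv2.resize(b,None,fx=6,fy=6,interpolation=cv2.INTER_CUBIC)
cv2.imwrite("pics/c2.png",b)
E
```

```text
(no output)
```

View pics/c1.png

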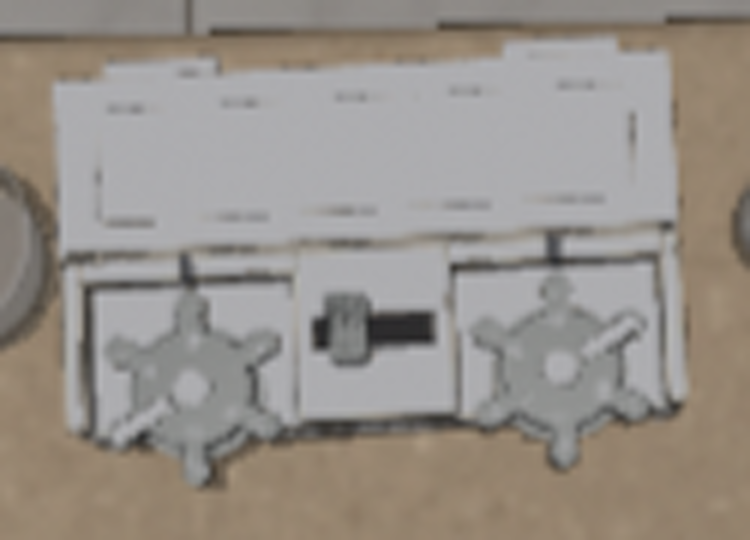

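View pics/c2.png

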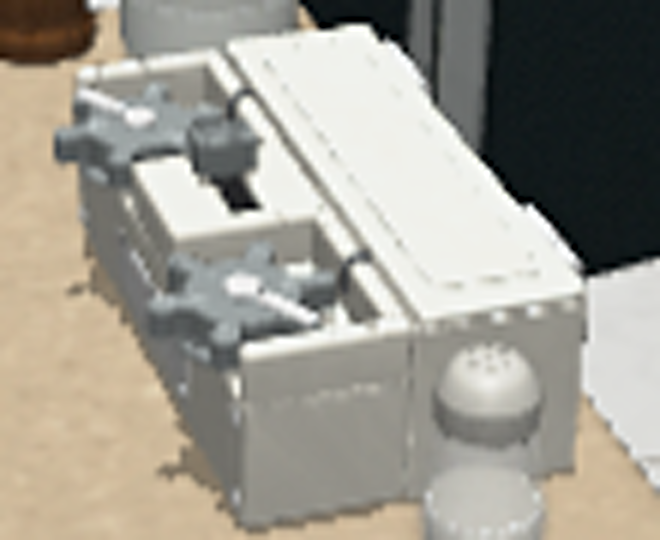

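The right rib is at (615,335) in the crop, one click clockwise of its mark, so it needs 1 flick to the right. The left rib is at (135,425), two clicks counter-clockwise, so it needs 2 flicks to the left. Next I'll compute the poses.

```bash
cat > pose.py <<'E'
from h import *
cr=lambda x,y:(230+(x+.5)/6-.5,155+(y+.5)/6-.5)
def fit():
    from scipy.optimize import least_squares
    obs=[((-58,64,75),cr(192,388)),((-58,-64,75),cr(561,367)),((-92,64,68),cr(199,475)),((-92,-64,68),cr(565,457)),((-42,8,94),cr(347,320)),
     ((-20,64,79),cr(185,262)),((-20,-64,79),cr(554,238)),((-72,-108,76),cr(686,400)),((52,108,79),cr(55,84))]
    def W(p,q):c,s=np.cos(p[2]),np.sin(p[2]);return [p[0]+c*q[0]-s*q[1],p[1]+s*q[0]+c*q[1],q[2]]
    f=lambda p:np.concatenate([w2px("top",W(p,q))-u for q,u in obs])
    r=least_squares(f,[510,236,0.0],x_scale=[1,1,.01],loss="soft_l1");return r.x,r.fun.reshape(-1,2),W
E
python3 - <<'E'
from pose import *
p,res,W=fit();print(p,np.degrees(p[2]));print(res.round(1).tolist())
for n,q in dict(L=(-58,64,66),R=(-58,-64,66),Ltip=(-92,64,66),Rtip=(-92,-64,66),tab=(-42,8,86)).items():
    w=np.array(W(p,q));print(n,w.round(1),"top",w2px("top",w).round(1),"side",w2px("side",w).round(1))
p2=px2w("side",(275+140/6,165+117/6),75);p3=px2w("side",(275+242/6,165+287/6),75);print("side hubs",p2,p3, "fit", W(p,(-58,64,75)),W(p,(-58,-64,75)))
E
```

```text
[5.20840226e+02 2.37084924e+02 2.56608108e-02] 1.4702561556679696
[[-0.2, -1.2], [-0.1, -0.9], [-0.3, 0.9], [0.1, 0.7], [0.1, -0.0], [0.1, 1.4], [0.2, 2.2], [0.7, -0.8], [-0.5, -1.9]]
L [461.2 299.6  66. ] top [261.9 218.5] side [299.3 186.7]
R [464.5 171.6  66. ] top [323.  215.3] side [316.6 215. ]
Ltip [427.2 298.7  66. ] top [262.5 234.7] side [285.  188.8]
Rtip [430.5 170.7  66. ] top [323.8 231.5] side [300.8 217.7]
tab [478.6 244.   86. ] top [287.7 208.4] side [313.3 189.3]
side hubs [457.65971086 294.3460298   75.        ] [460.21411824 166.66651826  75.        ] fit [np.float64(461.21720870400503), np.float64(299.57569022129155), 75] [np.float64(464.50143202308715), np.float64(171.61783045023097), 75]
```

>>> servo_tool(
  rows=[
    [0,[0,0,0],[0,0,9.85]],
    [0,[0,0,0],[0,0,9.85]],
    [0,[0,0,0],[0,0,9.85]],
    [0,[0,0,0],[0,0,9.85]],
    [0,[0,0,0],[0,0,9.85]],
    [0,[0,0,0],[0,0,9.85]],
    [0,[0,0,0],[0,0,9.85]],
    [0,[0,0,0],[0,0,0]],
  ],
  force=40,
)

```text
clock: 2.3
eef_pos: [209.5, 588.9, 231.3]
tcp_rot: [-3.142, -0.0, 1.598]
contact_force: [-0.1, 0.0, -0.0]
opening: 0.003
```

>>> servo_tool(
  rows=[
    [0,[-49,20,10],[0,0,0]],
    [0,[-49,20,10],[0,0,0]],
    [0,[-49,20,10],[0,0,0]],
    [0,[-49,20,10],[0,0,0]],
    [0,[-49,20,10],[0,0,0]],
    [0,[-49,20,10],[0,0,0]],
    [0,[-49,20,10],[0,0,0]],
    [0,[-49,20,10],[0,0,0]],
  ],
)

```text
clock: 3.3
eef_pos: [380.2, 199.7, 151.3]
tcp_rot: [3.141, -0.0, 1.601]
contact_force: [0.8, 0.6, 0.5]
opening: -0.001
```

>>> servo_tool(
  rows=[
    [0,[0,0,0],[0,0,0]],
  ],
)

```text
clock: 3.42
eef_pos: [380.0, 198.2, 150.8]
tcp_rot: [-3.141, 0.001, 1.596]
contact_force: [0.2, 0.2, 0.2]
opening: -0.006
```

>>> servo_tool(
  rows=[
    [0,[0,0,32],[0,0,0]],
    [0,[0,0,32],[0,0,0]],
    [0,[0,0,31],[0,0,0]],
    [0,[0,0,0],[0,0,0]],
    [0,[0,0,0],[0,0,0]],
  ],
)

```text
clock: 4.05
eef_pos: [379.8, 201.8, 57.1]
tcp_rot: [3.141, -0.0, 1.598]
contact_force: [0.5, 0.8, 0.1]
opening: 0.001
```

```bash
python3 - <<'E'
from h import *
s=sense();e=s["eef_pos"];print(e,s["contact_force"])
a=grab_frame("top")[195:265,250:345];b=grab_frame("side")[155:245,265:360]
a=cv2.resize(a,None,fx=6,fy=6,interpolation=cv2.INTER_CUBIC);b=cv2.resize(b,None,fx=6,fy=6,interpolation=cv2.INTER_CUBIC)
for im,c,o in((a,"top",(250,195)),(b,"side",(265,155))):
    q=(w2px(c,e)-o)*6;print(c,q);cv2.circle(im,tuple(q.astype(int)),4,(0,0,255),-1)
cv2.imwrite("pics/d.png",cv2.resize(np.vstack([a,b]),None,fx=.62,fy=.62))
cv2.imwrite("pics/d.png",b)
E
```

```text
[379.84300319 201.84863279  57.14181119] [0.49379633 0.81900113 0.13830085]
top [357.62661632 368.29296124]
side [ 50.6791958  372.37831282]
```

View pics/d.png

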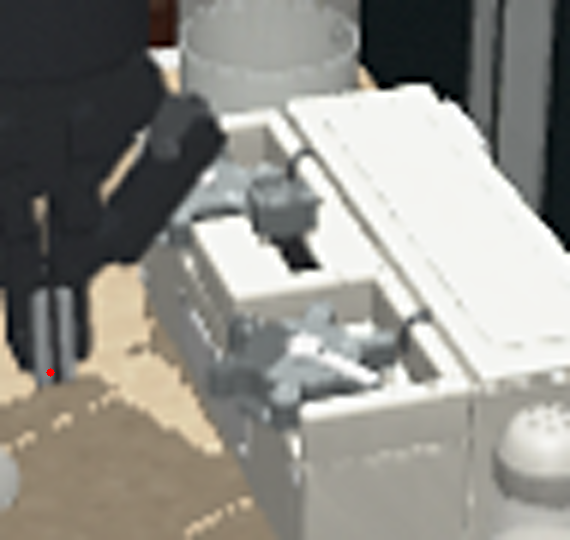

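>>> servo_tool(
  rows=[
    [0,[0,0,12],[0,0,0]],
    [0,[0,20,0],[0,0,0]],
    [0,[0,21,0],[0,0,0]],
    [0,[0,0,0],[0,0,0]],
    [0,[0,0,0],[0,0,0]],
  ],
)

```text
clock: 4.78
eef_pos: [420.3, 201.8, 44.1]
tcp_rot: [-3.141, 0.0, 1.596]
contact_force: [-0.4, 0.9, 0.1]
opening: 0.003
```

>>> servo_tool(
  rows=[
    [0,[-9,0,0],[0,0,0]],
    [0,[-9,0,0],[0,0,0]],
    [0,[-9,0,0],[0,0,0]],
    [0,[-9,0,0],[0,0,0]],
  ],
)

```text
clock: 5.28
eef_pos: [421.5, 165.5, 44.4]
tcp_rot: [3.141, -0.0, 1.596]
contact_force: [0.3, 0.5, -0.2]
opening: 0.001
```

>>> servo_tool(
  rows=[
    [0,[-9,0,0],[0,0,0]],
    [0,[-7,0,0],[0,0,0]],
    [0,[0,0,0],[0,0,0]],
    [0,[0,0,0],[0,0,0]],
  ],
)

```text
clock: 5.78
eef_pos: [421.9, 150.2, 44.3]
tcp_rot: [3.141, -0.0, 1.596]
contact_force: [0.3, 0.1, -0.1]
opening: 0.002
```

>>> servo_tool(
  rows=[
    [0,[0,-20,0],[0,0,0]],
    [0,[0,-21,0],[0,0,0]],
    [0,[0,0,0],[0,0,0]],
    [0,[0,0,0],[0,0,0]],
  ],
)

```text
clock: 6.28
eef_pos: [381.9, 149.6, 44.5]
tcp_rot: [3.14, -0.0, 1.597]
contact_force: [0.0, -0.5, -0.0]
opening: 0.0
```

```bash
cat > look.py <<'E'
from h import *
import sys
b=grab_frame("side")[155:245,265:360]
cv2.imwrite(sys.argv[1],cv2.resize(b,None,fx=6,fy=6,interpolation=cv2.INTER_CUBIC))
for c in("top","side"):
    for n in("wheel_left_rib","wheel_right_rib"): print(c,n,[(c2w(c,q["centre"]).round(),round(q["conf"],2)) for q in boxes_of(c,n)[:2]])
E
python3 look.py pics/e.png
```

```text
top wheel_left_rib [(array([460., 300.,  71.]), 0.66)]
top wheel_right_rib []
side wheel_left_rib [(array([471., 297.,  72.]), 0.47)]
side wheel_right_rib [(array([455., 163.,  72.]), 0.77)]
```

View pics/e.png

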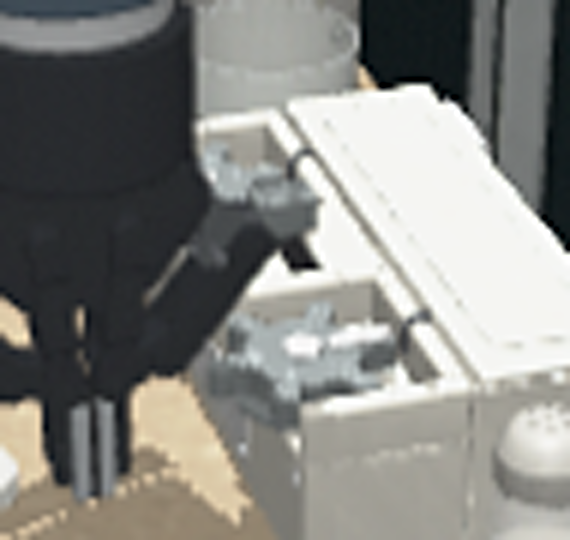

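The right rib now points at its mark: hub (300,345), rib end (390,330), mark (415,318). Next is the left wheel, with two flicks to +y.

>>> servo_tool(
  rows=[
    [0,[30,0,0],[0,0,0]],
    [0,[30,0,0],[0,0,0]],
    [0,[30,0,0],[0,0,0]],
    [0,[25,0,0],[0,0,0]],
    [0,[0,0,0],[0,0,0]],
    [0,[0,0,0],[0,0,0]],
  ],
)

```text
clock: 7.28
eef_pos: [377.6, 263.4, 44.1]
tcp_rot: [-3.141, 0.001, 1.597]
contact_force: [-0.9, -0.0, -0.0]
opening: -0.002
```

>>> servo_tool(
  rows=[
    [0,[0,20,0],[0,0,0]],
    [0,[0,19,0],[0,0,0]],
    [0,[0,0,0],[0,0,0]],
    [0,[0,0,0],[0,0,0]],
  ],
)

```text
clock: 7.78
eef_pos: [416.8, 264.5, 44.1]
tcp_rot: [-3.141, 0.0, 1.595]
contact_force: [0.1, 0.0, 0.2]
opening: 0.001
```

>>> servo_tool(
  rows=[
    [0,[9,0,0],[0,0,0]],
    [0,[9,0,0],[0,0,0]],
    [0,[9,0,0],[0,0,0]],
    [0,[9,0,0],[0,0,0]],
    [0,[9,0,0],[0,0,0]],
    [0,[8,0,0],[0,0,0]],
    [0,[0,0,0],[0,0,0]],
    [0,[0,0,0],[0,0,0]],
  ],
)

```text
clock: 8.78
eef_pos: [415.4, 317.9, 44.2]
tcp_rot: [-3.141, 0.0, 1.597]
contact_force: [0.1, 1.0, 0.3]
opening: 0.002
```

>>> servo_tool(
  rows=[
    [0,[0,-20,0],[0,0,0]],
    [0,[0,-19,0],[0,0,0]],
    [0,[0,0,0],[0,0,0]],
    [0,[0,0,0],[0,0,0]],
  ],
)

```text
clock: 9.28
eef_pos: [376.6, 317.4, 44.5]
tcp_rot: [3.141, -0.0, 1.597]
contact_force: [0.1, -0.1, -0.1]
opening: 0.004
```

```bash
python3 look.py pics/f.png; python3 - <<'E'
from h import *
a=grab_frame("top")[175:250,240:345]
cv2.imwrite("pics/f.png",np.vstack([cv2.resize(a,None,fx=6,fy=6,interpolation=cv2.INTER_CUBIC)]))
E
```

```text
top wheel_left_rib [(array([460., 300.,  71.]), 0.66)]
top wheel_right_rib []
side wheel_left_rib [(array([448., 293.,  70.]), 0.83), (array([455., 171.,  70.]), 0.29)]
side wheel_right_rib [(array([456., 162.,  72.]), 0.63)]
```

View pics/f.png

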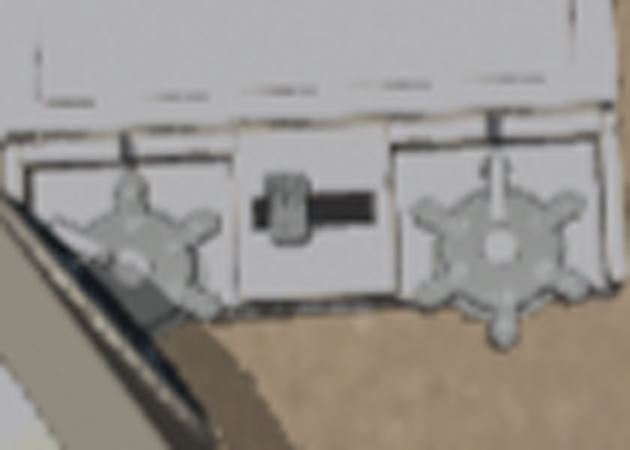

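Right rib is on its mark, with the rib end at (497,165) under the mark at (495,125). The left rib now points up-left at (60,230), one click short, so I'll flick it once more.

>>> servo_tool(
  rows=[
    [0,[-27,0,0],[0,0,0]],
    [0,[-27,0,0],[0,0,0]],
    [0,[0,0,0],[0,0,0]],
    [0,[0,20,0],[0,0,0]],
    [0,[0,19,0],[0,0,0]],
    [0,[0,0,0],[0,0,0]],
    [0,[0,0,0],[0,0,0]],
  ],
)

```text
clock: 10.45
eef_pos: [416.7, 264.0, 44.0]
tcp_rot: [-3.141, 0.0, 1.596]
contact_force: [-0.7, -0.5, 0.1]
opening: -0.003
```

>>> servo_tool(
  rows=[
    [0,[9,0,0],[0,0,0]],
    [0,[9,0,0],[0,0,0]],
    [0,[9,0,0],[0,0,0]],
    [0,[9,0,0],[0,0,0]],
    [0,[9,0,0],[0,0,0]],
    [0,[8,0,0],[0,0,0]],
    [0,[0,0,0],[0,0,0]],
    [0,[0,0,0],[0,0,0]],
  ],
)

```text
clock: 11.45
eef_pos: [415.4, 316.9, 44.2]
tcp_rot: [-3.141, 0.0, 1.596]
contact_force: [-0.1, 0.1, 0.1]
opening: 0.002
```

>>> servo_tool(
  rows=[
    [0,[0,-20,0],[0,0,0]],
    [0,[0,-19,0],[0,0,0]],
    [0,[0,0,-40],[0,0,0]],
    [0,[0,0,-40],[0,0,0]],
    [0,[-10,-20,0],[0,0,0]],
    [0,[-10,-20,0],[0,0,0]],
    [0,[0,0,0],[0,0,0]],
    [0,[0,0,0],[0,0,0]],
  ],
)

```text
clock: 12.45
eef_pos: [337.0, 295.4, 124.4]
tcp_rot: [3.141, -0.001, 1.597]
contact_force: [0.8, 1.0, 0.9]
opening: -0.001
```

```bash
python3 - <<'E'
from h import *
s=sense();print(s["eef_pos"])
a=grab_frame("top")[175:250,240:345];b=grab_frame("side")[155:240,265:360]
f=lambda i:cv2.resize(i,(630,i.shape[0]*6//1 if 0 else 290),interpolation=cv2.INTER_CUBIC)
cv2.imwrite("pics/g.png",np.vstack([f(a),f(b)]))
E
```

```text
[337.03758202 295.41453362 124.44233403]
```

View pics/g.png

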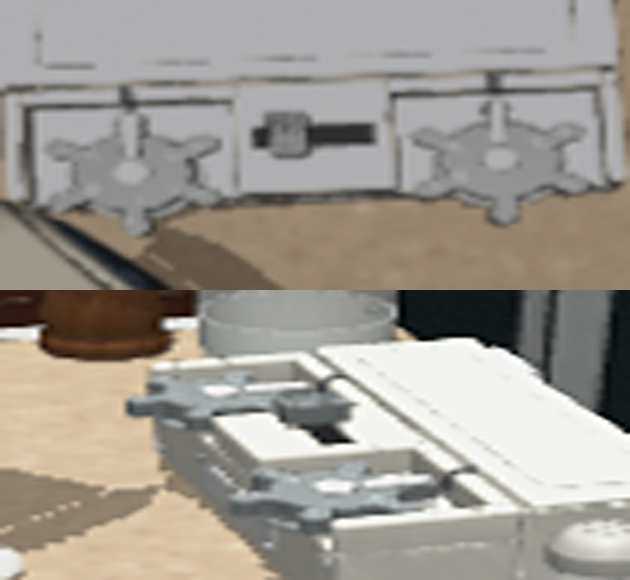

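Both ribs are on their marks: left rib at (130,125) under its mark, right at (498,118). Moving on to the catch.

>>> servo_tool(
  rows=[
    [0,[-6,34,0],[0,0,0]],
    [0,[-6,34,0],[0,0,0]],
    [0,[-6,34,0],[0,0,0]],
    [0,[-7,33,0],[0,0,0]],
    [0,[0,0,0],[0,0,0]],
    [0,[0,0,20],[0,0,0]],
    [0,[0,0,20],[0,0,0]],
    [0,[0,0,0],[0,0,0]],
  ],
)

```text
clock: 13.55
eef_pos: [471.0, 273.0, 82.9]
tcp_rot: [-3.138, 0.002, 1.597]
contact_force: [1.1, -0.3, 0.9]
opening: 0.0
```

>>> servo_tool(
  rows=[
    [0,[-5,0,0],[0,0,0]],
    [0,[-5,0,0],[0,0,0]],
    [0,[-5,0,0],[0,0,0]],
    [0,[-4,0,0],[0,0,0]],
    [0,[-4,0,0],[0,0,0]],
    [0,[0,0,0],[0,0,0]],
  ],
)

```text
clock: 14.3
eef_pos: [473.2, 250.0, 84.3]
tcp_rot: [-3.141, 0.0, 1.596]
contact_force: [-0.4, 0.4, 0.6]
opening: 0.003
```

>>> servo_tool(
  rows=[
    [0,[-2,0,0],[0,0,0]],
    [0,[-2,0,0],[0,0,0]],
    [0,[0,0,0],[0,0,0]],
  ],
)

```text
clock: 14.68
eef_pos: [473.3, 246.3, 84.2]
tcp_rot: [-3.141, 0.0, 1.596]
contact_force: [-0.0, -0.0, -0.3]
opening: 0.003
```

```bash
python3 - <<'E'
from h import *
s=sense();print(s["eef_pos"],s["contact_force"])
b=grab_frame("side")[155:245,265:360]
cv2.imwrite("pics/i.png",cv2.resize(b,None,fx=6,fy=6,interpolation=cv2.INTER_CUBIC))
E
```

```text
[473.27249387 246.32166923  84.23373726] [-0.03283482 -0.003278   -0.33511923]
```

View pics/i.png

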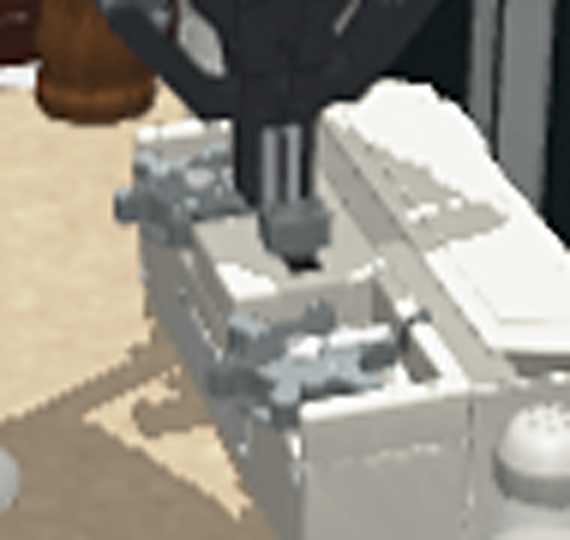

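The lid looks raised already, with a gap at (530,365), but slot still shows ahead of the tab. I'll keep pushing until it meets the stop.

>>> servo_tool(
  rows=[
    [0,[-1.5,0,0],[0,0,0]],
    [0,[0,0,0],[0,0,0]],
  ],
)

```text
clock: 14.98
eef_pos: [473.3, 244.9, 84.2]
tcp_rot: [-3.141, 0.0, 1.596]
contact_force: [-0.1, -0.0, 0.6]
opening: 0.003
```

>>> servo_tool(
  rows=[
    [0,[-1.5,0,0],[0,0,0]],
    [0,[0,0,0],[0,0,0]],
  ],
)

```text
clock: 15.22
eef_pos: [473.4, 244.3, 84.3]
tcp_rot: [3.141, -0.002, 1.596]
contact_force: [-1.8, 5.6, -1.6]
opening: -0.004
```

>>> servo_tool(
  rows=[
    [0,[-1,0,0],[0,0,0]],
    [0,[0,0,0],[0,0,0]],
    [0,[0,0,0],[0,0,0]],
  ],
)

```text
clock: 15.6
eef_pos: [473.5, 244.2, 84.4]
tcp_rot: [3.141, -0.003, 1.596]
contact_force: [-2.4, 12.4, -3.5]
opening: -0.002
```

The force climbed to 12 N with no further travel, so the catch is at its stop. Retreating.

>>> servo_tool(
  rows=[
    [0,[6,0,0],[0,0,0]],
    [0,[6,0,0],[0,0,0]],
    [0,[0,0,-40],[0,0,0]],
    [0,[0,0,-40],[0,0,0]],
    [0,[10,-45,-20],[0,0,0]],
    [0,[10,-45,0],[0,0,0]],
    [0,[10,-45,0],[0,0,0]],
    [0,[0,0,0],[0,0,0]],
  ],
)

```text
clock: 16.6
eef_pos: [334.8, 280.9, 184.3]
tcp_rot: [-3.141, 0.001, 1.599]
contact_force: [0.5, 0.3, 0.6]
opening: -0.0
```

>>> servo_tool(
  rows=[
    [0,[30,0,0],[0,0,0]],
    [0,[30,0,0],[0,0,0]],
    [0,[30,0,0],[0,0,0]],
    [0,[0,0,0],[0,0,0]],
    [0,[0,0,0],[0,0,0]],
  ],
)

```text
clock: 17.23
eef_pos: [335.4, 370.4, 184.0]
tcp_rot: [-3.141, 0.001, 1.597]
contact_force: [0.3, -0.3, -0.2]
opening: -0.002
```

```bash
python3 - <<'E'
from h import *
s=sense();print(s["eef_pos"],s["contact_force"])
a=grab_frame("top")[150:255,190:385];b=grab_frame("side")[155:270,265:400]
f=lambda i:cv2.resize(i,(560,int(i.shape[0]*560/i.shape[1])),interpolation=cv2.INTER_CUBIC)
im=np.vstack([f(a)[:300],f(b)]);cv2.imwrite("pics/j.png",cv2.resize(im,None,fx=.76,fy=.76,interpolation=cv2.INTER_AREA))
E
```

```text
[335.3719609  370.38702896 184.00196394] [ 0.2774528  -0.30267682 -0.2110374 ]
```

View pics/j.png

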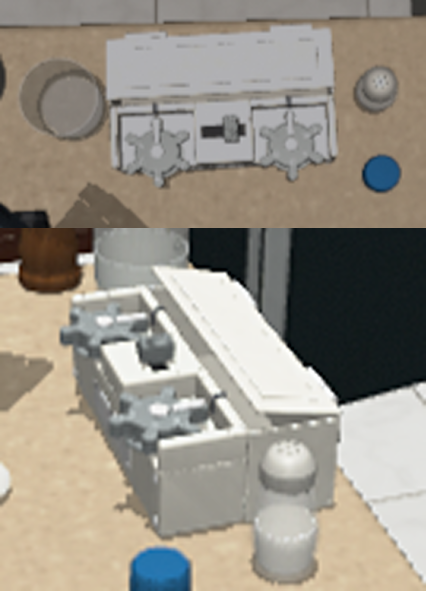

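The lid is up, with a gap at (280,410). The tab is to the right at (231,128), both ribs are on their marks, and the neighbouring items haven't moved.

```bash
python3 -c "
from rig import *
print(sign_off())"
```

```text
the job is handed in; nothing more can be done
None
```

The medicine box is unlocked with its lid sprung up. I handed the job in at about 17 s on the clock, and `sign_off` reports no verdict.

- **What I did:** With the gripper shut, I flicked the right wheel one click to the right and the left wheel two clicks to the left. I then pushed the catch right until it hit its stop, where the force rose to about 12 N with no more travel, and moved the hand well clear.
- **Final pictures:** Both ribs point at their marks, the tab is at the right end of its slot, and the lid is visibly up. The box looks level and in its place, and the shaker, cap and tumbler look undisturbed. I judged all of this by eye and did not measure the lid angle, the catch travel or any shift of the box. The wrist force read about zero.
- **What disagreed:**
  - The two cameras differed by about 5 mm in y on the wheel positions, which the sweep widths covered.
  - The network's rib detections were unreliable: they missed the right rib from above and gave inconsistent positions. I judged the clicks by eye from the pictures instead.

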